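# Clip the long tube insert into the block warmer

## Robot

A 6-joint arm with a two-finger parallel gripper is mounted at the origin on the work surface. World frame = base frame: x ahead of the robot, y to its left, z up, the work surface at z = 0. Lengths are in mm, angles in rad, forces in N, time in s.
With the tool pointing down it reaches from about 350 to 975 mm from the base axis. Payload 4.9 kg.
Tool frame: the origin (TCP) lies on the centre line of the jaws, within the pads' length; the fingertips stand 14 mm ahead of it and the grasp point (between the pads) lies 5 mm behind it (arm.tip_extent is the distance from the TCP to the fingertips, in mm); z points along the fingers, y is the line along which they close (so a half turn about z gives the same grasp; the last joint's range is limited). The gripper opens to 85 mm and grips with 20 to 120 N. Pads are 22 mm wide; open, the fingers measure 114 mm over their backs; the gripper's body (76 mm by 85 mm) begins 54 mm behind the grasp point. The pads swing forward as they close: fully open they stand 13 mm farther back than shut.
Start: joints at [-1.365, 0.053, 1.613, -0, 1.476, -0.119], TCP at [199.444, -592.304, 245.304] pointing down, gripper open.
Joint ranges: [-3.01, 3.01], [-1.01, 2.22], [0.06, 2.58], [-1.02, 4.17], [0.09, 2.62], [-3.14, 3.14]. Speed limits (rad/s): [2.57, 2.57, 3.14, 3.14, 3.14, 3.14].

## Interface

Orientations are given as a unit quaternion [x, y, z, w].
In Python, from workcell import arm gives the robot as it stands. The module is installed in compiled form; this text tells all that it offers.
- The arm moves only by the shell command python3 -m jog 'ROWS' [OPENING]. ROWS is JSON, a list of rows, each an object with "slide": the shift along the tool's x, y, z in m, a list of three; "turn": the turn, a rotation vector about the tool's x, y, z in degrees, a list of three. In form: [{"slide": [tx, ty, tz], "turn": [wx, wy, wz]}, ...]. A call has exactly 5 rows; each row is the pose to reach, as a shift and turn from the pose commanded when the call began, along the tool's axes at that moment; what a row does not reach only later rows make up. A row lasts 1/8 s, in which the tool goes at most 62.5 mm and 10.7 degrees, less where a joint would pass 70% of its speed; a pose out of reach is approached as far as the arm can. A call with a gripper value outside its range is refused whole. OPENING is the opening in per cent of the stroke, from 0 (shut) to 100 (fully open), set as the call begins (- or left out, the last holds). The fingers move at their own pace and stop on an object; the grip force is fixed at half the most. Time passes only in rows, so rows that repeat a pose let the fingers close, or fill a call up. It gives the time, the measured TCP pose, the force, the opening and the grip force at its end, in the units of the state.
- arm.read_state(): the state, without advancing time (a new reading comes with each control period).
- arm.get_image(name): name is "side" or "top"; returns (picture, depth): 420x560x3 uint8, blue, green, red; 420x560 float32, mm along the optical axis (not along the pixel's ray), 0 where there is no reading.
- arm.get_calibration(name): a dict with "fx", "fy", "cx", "cy" (pixels), "rvec" (rotation vector, rad) and "tvec" (3), from world to camera coordinates, as OpenCV has them. Camera axes: x right, y down, z forward; pixel columns grow to the right and rows downward; lengths in mm; the calibration is good to about 2 mm. A picture is of the moment at which its call begins. get_calibration takes no time and is no camera call.
- arm.sign_off(): hands the job in; it is judged then, once.
The state is a dict: "clock": time; "joint_positions": joint angles; "joint_velocities": joint speeds; "tau": joint torques, N m; "tool_pos": TCP position; "ee_rot": TCP orientation; "force": force on the tool from outside, world axes, zero at the start; "ft_torque": the same for the moment, N m; "finger_gap": opening from 0.0 (shut) to 1.0 (fully open); "grasp_force": force on a finger pad.
Only numpy, scipy, OpenCV 4.12 (cv2) and the standard library are available. Lean on these libraries where they do the work, as an engineer would, in place of code of your own. Each camera call takes 0.05 s, during which the arm holds its last target. There are 200 camera calls.

## Task

Take the longer of the two white tube inserts by its handle, lower it into the open well of the block warmer and press it down until both sprung tabs snap in under the well's edge and its flange lies flat on the warmer. Keep hold of it until it is in the well rather than dropping it, let go at the end, and leave the shorter insert where it is.

Things in the scene. Friction and masses are not known exactly. Their poses are not given: they have to be found in the camera images.
- long_insert_grip (a point): Long white tube insert, the one to fit, 0.1 kg. Point: centre of its handle bar (60 along y, 14 thick in x, 18 high; 30 mm free below it), 39 mm above the flange top, 84 above its foot. Flange 80 (x) by 112 (y), 5 thick; skirt below 48 by 80, 40 deep; at each y end a grey sprung tab, 12 mm proud, ramped, catch face 9 mm below the flange. z up; half a turn fits too.
- well (a point): Centre of the warmer's well mouth, level with its steel top, 70 mm above the bench. Mouth 62 (x) by 92 (y), 64 deep; its two y-end edges are 6 mm thick ledges, undercut. The insert's x, y go along these. Tabs touch with the flange about 25 mm above the top; then up to about 15 N straight down snaps them in (25 N is harmless). Home: flange on the top, handle point 44 mm above this point.
- short_insert_grip (a point): Short white tube insert, not wanted here: the same handle bar, this point at its centre, 84 mm above its foot, but the flange is 80 mm (x) by only 76 mm (y), the skirt 48 by 46 mm, and it has no tabs.
- warmer: The block warmer, fixed to the bench: white housing with steel top, 70 mm high. Origin on the bench straight below the well's centre; axes as the well's. From it the housing reaches 110 mm towards its control strip (-x), 70 mm towards +x and 90 mm each way in y.
Mind the look-alikes: they are no part of the job. What is shaped like the part that bears long_insert_grip but blue or yellow is not meant.

How it is judged (in metres and radians):
On the way:
1. the long insert is in or just over the well mouth, still in contact with the fingers, before it is home (horizontal distance between long_insert_grip and well below 0.02 m and z of long_insert_grip in the frame of well between 0.046 and 0.084 m and contact force between the fingers and long_insert above 0.5 N), for 0.05 s.
At the end, for the whole second after the job is handed in: The long insert is at rest, snapped into the well: its handle point within 15 mm of the well's centre sideways and 38 to 46 mm above the mouth (flange down on the top to within 2 mm), level to 1.6 degrees, its long side along the well's to 14 degrees (horizontal distance between long_insert_grip and well below 0.015 m and z of long_insert_grip in the frame of well between 0.038 and 0.046 m and angle between long_insert_grip's own z axis and vertical below 0.028 rad and angle between the y axis of long_insert_grip and the y axis of well, either way round below 0.25 rad and linear speed of long_insert below 0.02 m/s); the robot touches nothing.
It fails at once if the short insert is moved by more than 30 mm (distance of short_insert_grip from where it was at the start of the episode above 0.03 m).
It also fails if it takes over 35 s, if anything falls off the work surface, if the arm or the gripper's body presses on something with over 40 N, if the wrist force passes 120 N, or if a joint passes its speed limit or range.

## Working session

There is one attempt and no reset: what is moved stays moved. The work goes in short steps, Python scripts to look and compute and a shell command to move; the robot and the scene stay as the last step left them, time stands still between calls to the robot, and variables do not carry over. Pictures are saved under pics/ and viewed, at most 10 in all, crops included, and the job is handed in when it is done.

```bash
mkdir -p pics
cat > h.py <<'E'
import numpy as np,cv2
from workcell import arm
from scipy.spatial.transform import Rotation as R
def cloud(name,d):
    c=arm.get_calibration(name);v,u=np.mgrid[0:420,0:560]
    P=np.stack([(u-c['cx'])/c['fx']*d,(v-c['cy'])/c['fy']*d,d],-1)
    M=R.from_rotvec(np.ravel(c['rvec'])).as_matrix()
    W=(P-np.ravel(c['tvec']))@M; W[d<=0]=np.nan; return W
def grab(name,tag):
    im,d=arm.get_image(name); np.save(f'pics/{tag}.npy',d); cv2.imwrite(f'pics/{tag}.png',im); return im,d,cloud(name,d)
E
python3 - <<'E'
from h import *
for n in('top','side'):
    im,d,W=grab(n,n+'0')
s=arm.read_state();print(s['tool_pos'],R.from_quat(s['ee_rot']).as_matrix().round(3),s['clock'])
E
```

```text
[ 199.33167309 -591.76873359  244.16025973] [[ 0.948  0.319 -0.   ]
 [ 0.319 -0.948  0.002]
 [ 0.    -0.002 -1.   ]] 0.1
```

View pics/top0.png

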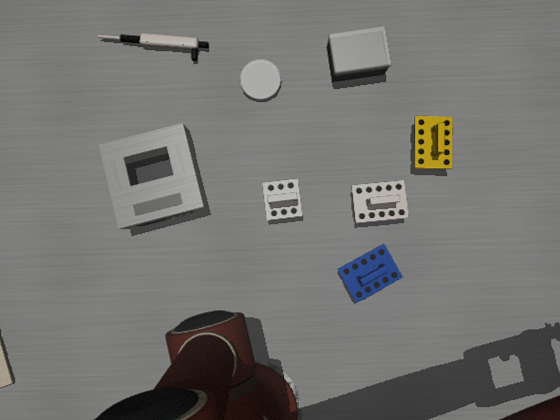

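View pics/side0.png

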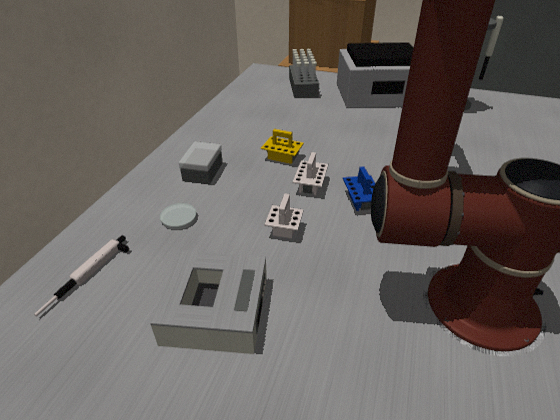

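Candidates in the top view are white with 10 holes at (380,202), white short at (282,200), yellow at (433,142) and blue at (370,273). By the description I choose the long white one at (380,202), and check it in a close crop together with the measurements.

Run:
```python
from h import *
im=cv2.imread('pics/top0.png');d=np.load('pics/top0.npy');W=cloud('top',d)
a=cv2.resize(im[165:240,245:425],None,fx=4.4,fy=4.4,interpolation=cv2.INTER_CUBIC)
b=cv2.resize(im[115:240,90:220],None,fx=2,fy=2,interpolation=cv2.INTER_CUBIC)
c=np.zeros((330+250,800,3),np.uint8);c[:a.shape[0],:a.shape[1]]=a[:,:800];c[330:,:260]=b
cv2.imwrite('pics/crop.png',c)
def rect(name,sl,lo,hi):
    P=W[sl].reshape(-1,3);P=P[(P[:,2]>lo)&(P[:,2]<hi)]
    r=cv2.minAreaRect(P[:,:2].astype(np.float32));print(name,len(P),np.round(P.mean(0),1),r)
    return P
for n,sl in(('long',np.s_[175:230,345:412]),('short',np.s_[172:228,258:306])):
    rect(n+' bar',sl,80,105);rect(n+' flange',sl,38,54)
rect('warmertop',np.s_[115:235,90:215],64,80)
rect('well floor',np.s_[145:190,118:178],-10,50)
for uv in((383,200),(365,207),(283,199),(150,180),(150,165),(112,180),(320,250)):print(uv,W[uv[1],uv[0]].round(1))
```

```text
long bar 222 [ 443.8 -292.    93.1] ((444.1439208984375, -293.3377380371094), (14.037469863891602, 60.435672760009766), 4.098447322845459)
long flange 1769 [ 443.7 -292.    45.9] ((444.18402099609375, -293.21856689453125), (79.97058868408203, 112.9150161743164), 4.237704753875732)
short bar 220 [454.3 -87.7  92.7] ((454.6114501953125, -87.27015686035156), (14.221634864807129, 59.4617919921875), 5.135990142822266)
short flange 1130 [453.8 -87.5  45.4] ((454.8512268066406, -87.46435546875), (79.96919250488281, 75.97296905517578), 5.584571361541748)
warmertop 6335 [505.2 181.1  70.1] ((509.9254150390625, 182.64840698242188), (181.00050354003906, 181.4691162109375), 12.956401824951172)
well floor 1196 [536.6 202.3  10.1] ((533.3651123046875, 198.99481201171875), (51.26992416381836, 103.23758697509766), 13.164508819580078)
(383, 200) [ 442.3 -290.5   93.1]
(365, 207) [ 432.1 -262.7   44. ]
(283, 199) [450.2 -90.1  91.2]
(150, 180) [507.  199.9   7.6]
(150, 165) [540.3 199.7   7.3]
(112, 180) [500.7 259.7  74. ]
(320, 250) [ 343.4 -168.2    2.6]
```

View pics/crop.png

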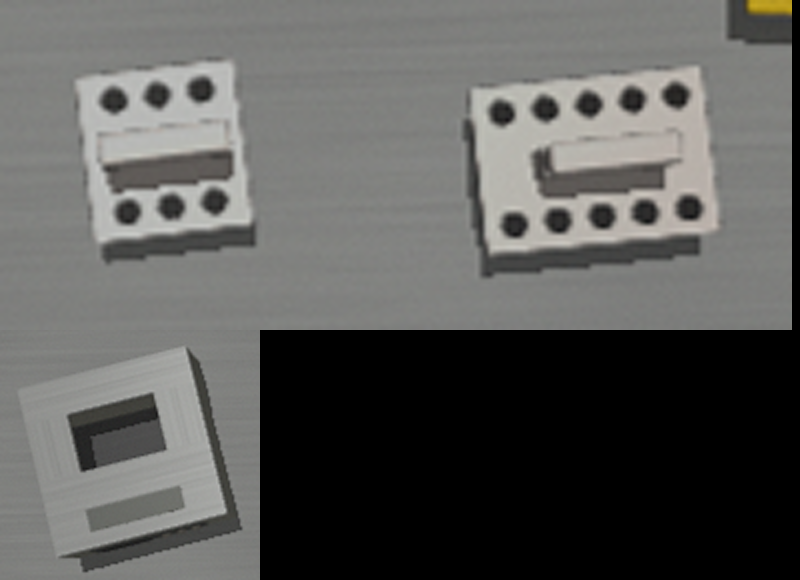

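The crop confirms it: the long insert has 5+5 holes and the short one 3+3. Next I get the well mouth and the first move.

```bash
cat >> h.py <<'E'
def go(x,y,z,yaw):  # tool-y at yaw deg, tool straight down; prints slide (m), turn (deg) from measured pose
    s=arm.read_state();M=R.from_quat(s['ee_rot']).as_matrix();p=np.array(s['tool_pos'])
    a=np.radians(yaw);Y=np.array([np.cos(a),np.sin(a),0]);Z=np.array([0,0,-1.]);G=np.stack([np.cross(Y,Z),Y,Z],1)
    print('slide',(M.T@(np.array([x,y,z])-p)/1000).round(4),'turn',R.from_matrix(M.T@G).as_rotvec(degrees=True).round(2),'pos',p.round(1),'t',s['clock'],'gap',s['finger_gap'],'F',np.round(s['force'],1),'g',s['grasp_force'])
E
python3 - <<'E'
from h import *
d=np.load('pics/top0.npy');W=cloud('top',d);c=arm.get_calibration('top')
M=R.from_rotvec(np.ravel(c['rvec'])).as_matrix();C=-M.T@np.ravel(c['tvec'])
P=W[145:192,118:180].reshape(-1,3);P=P[P[:,2]<60]
Q=C+(P-C)*((70-C[2])/(P[:,2]-C[2]))[:,None]
r=cv2.minAreaRect(Q[:,:2].astype(np.float32));print('mouth',r,Q.mean(0))
go(444.1,-293.3,245,4.2)
E
```

```text
mouth ((528.7780151367188, 185.9317626953125), (60.13906478881836, 90.21672821044922), 12.97653865814209) [528.31799951 185.81472973  70.        ]
slide [ 0.3272 -0.2048 -0.0004] turn [ -0.08  -0.08 -75.59] pos [ 199.3 -591.8  244.2] t 0.1 gap 0.998353607713271 F [ 0.1 -0.2 -0.7] g 0.0
```

```bash
python3 -m jog '[{"slide":[0.04,-0.025,0],"turn":[0,0,-9.4]},{"slide":[0.08,-0.05,0],"turn":[0,0,-18.8]},{"slide":[0.12,-0.075,0],"turn":[0,0,-28.2]},{"slide":[0.16,-0.1,0],"turn":[0,0,-37.6]},{"slide":[0.2,-0.125,0],"turn":[0,0,-47]}]' 100; python3 -c "
from h import *
go(444.1,-293.3,160,4.2)"
```

```text
clock: 0.72
tool_pos: [349.7, -408.5, 244.8]
ee_rot: [0.839, 0.544, 0.0, -0.0]
force: [0.1, -0.0, 0.3]
finger_gap: 0.997
grasp_force: 0.0
slide [0.1437 0.0392 0.0848] turn [-2.00e-02 -3.00e-02 -2.83e+01] pos [ 349.7 -408.5  244.8] t 0.725 gap 0.9968625990965214 F [ 0.1 -0.   0.3] g 0.0
```

```bash
python3 -m jog '[{"slide":[0.036,0.01,0.02],"turn":[0,0,-8]},{"slide":[0.072,0.02,0.04],"turn":[0,0,-16]},{"slide":[0.108,0.03,0.06],"turn":[0,0,-23]},{"slide":[0.144,0.039,0.085],"turn":[0,0,-28.3]},{"slide":[0.144,0.039,0.085],"turn":[0,0,-28.3]}]'; python3 -c "
from h import *
go(444.1,-293.3,79,4.2)"
```

```text
clock: 1.35
tool_pos: [443.5, -292.0, 157.1]
ee_rot: [0.681, 0.732, 0.0, -0.003]
force: [-0.3, -0.1, -0.0]
finger_gap: 1.0
grasp_force: 0.0
slide [-0.0017  0.0008  0.0781] turn [-0.23 -0.25 -0.1 ] pos [ 443.5 -292.   157.1] t 1.35 gap 1.0000210892999386 F [-0.3 -0.1 -0. ] g 0.0
```

```bash
python3 -m jog '[{"slide":[-0.001,0.001,0.03],"turn":[0,0,0]},{"slide":[-0.001,0.001,0.055],"turn":[0,0,0]},{"slide":[-0.001,0.001,0.075],"turn":[0,0,0]},{"slide":[-0.001,0.001,0.079],"turn":[0,0,0]},{"slide":[-0.001,0.001,0.079],"turn":[0,0,0]}]'
python3 - <<'E'
from h import *
go(444.1,-293.3,79,4.2)
im,d,W=grab('side','side1')
cv2.imwrite('pics/s1.png',cv2.resize(im[100:240,240:400],None,fx=4,fy=4,interpolation=cv2.INTER_CUBIC))
E
```

```text
clock: 1.98
tool_pos: [445.2, -296.6, 82.0]
ee_rot: [0.683, 0.731, -0.0, 0.0]
force: [1.3, -0.1, 0.3]
finger_gap: 1.002
grasp_force: 0.0
slide [ 0.0034 -0.0008  0.003 ] turn [ 0.02  0.04 -0.34] pos [ 445.2 -296.6   82. ] t 1.975 gap 1.0022386501712324 F [ 1.3 -0.1  0.3] g 0.0
```

View pics/s1.png

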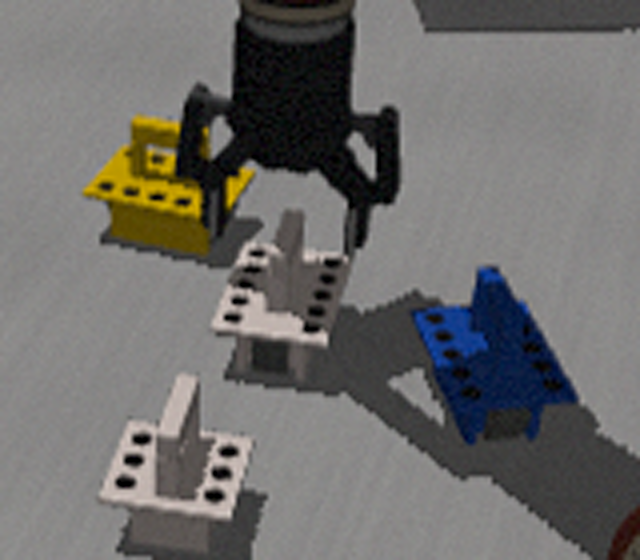

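The open fingers straddle the long insert's bar (crop (290,245)), clear of the yellow and blue ones. I trim the position and then close.

```bash
python3 -m jog '[{"slide":[0.003,-0.001,0.002],"turn":[0,0,-0.3]},{"slide":[0.003,-0.001,0.002],"turn":[0,0,-0.3]},{"slide":[0.003,-0.001,0.002],"turn":[0,0,-0.3]},{"slide":[0.003,-0.001,0.002],"turn":[0,0,-0.3]},{"slide":[0.003,-0.001,0.002],"turn":[0,0,-0.3]}]' ; python3 -c "
from h import *
go(444.1,-293.3,79,4.2)"
python3 -m jog '[{"slide":[0,0,0],"turn":[0,0,0]},{"slide":[0,0,0],"turn":[0,0,0]},{"slide":[0,0,0],"turn":[0,0,0]},{"slide":[0,0,0],"turn":[0,0,0]},{"slide":[0,0,0],"turn":[0,0,0]}]' 0; python3 -c "
from h import *
go(444.1,-293.3,79,4.2)"
```

```text
clock: 2.65
tool_pos: [444.0, -293.0, 79.3]
ee_rot: [0.681, 0.733, -0.0, 0.0]
force: [0.2, -0.1, -0.6]
finger_gap: 0.997
grasp_force: 0.0
slide [-0.0003  0.0001  0.0003] turn [0.   0.   0.01] pos [ 444.  -293.    79.3] t 2.65 gap 0.9972365662016927 F [ 0.2 -0.1 -0.6] g 0.0
clock: 3.28
tool_pos: [443.9, -293.0, 79.2]
ee_rot: [0.681, 0.733, -0.0, -0.0]
force: [-0.5, -0.9, 0.6]
finger_gap: 0.153
grasp_force: 61.4
slide [-0.0004  0.0002  0.0002] turn [-0.01 -0.    0.01] pos [ 443.9 -293.    79.2] t 3.275 gap 0.1526901480813722 F [-0.5 -0.9  0.6] g 61.43857955932617
```

```bash
python3 -m jog '[{"slide":[0,0,-0.03],"turn":[0,0,0]},{"slide":[0,0,-0.07],"turn":[0,0,0]},{"slide":[0,0,-0.11],"turn":[0,0,0]},{"slide":[0,0,-0.145],"turn":[0,0,0]},{"slide":[0,0,-0.16],"turn":[0,0,0]}]' ; python3 -c "
from h import *
go(528.9,186.2,240,13)"
```

```text
clock: 3.9
tool_pos: [444.6, -293.5, 241.6]
ee_rot: [0.681, 0.733, 0.0, 0.002]
force: [-0.3, -0.6, -0.6]
finger_gap: 0.152
grasp_force: 61.2
slide [0.4722 0.1193 0.0007] turn [ 0.13  0.15 -8.79] pos [ 444.6 -293.5  241.6] t 3.9 gap 0.15166182748482038 F [-0.3 -0.6 -0.6] g 61.23520016670227
```

```bash
python3 -m jog '[{"slide":[0.04,0.01,0],"turn":[0,0,-1]},{"slide":[0.09,0.023,0],"turn":[0,0,-2]},{"slide":[0.14,0.035,0],"turn":[0,0,-3]},{"slide":[0.19,0.048,0],"turn":[0,0,-4]},{"slide":[0.24,0.06,0],"turn":[0,0,-5]}]'
python3 -m jog '[{"slide":[0.05,0.0165,0],"turn":[0,0,-1]},{"slide":[0.1,0.033,0],"turn":[0,0,-2]},{"slide":[0.15,0.05,0],"turn":[0,0,-3]},{"slide":[0.195,0.065,0],"turn":[0,0,-3.8]},{"slide":[0.217,0.075,0],"turn":[0,0,-3.8]}]';python3 -c "
from h import *
go(528.9,186.2,200,13)"
```

```text
clock: 4.53
tool_pos: [485.6, -47.4, 237.8]
ee_rot: [0.648, 0.762, -0.0, -0.001]
force: [0.5, -0.6, -1.7]
finger_gap: 0.151
grasp_force: 61.2
clock: 5.15
tool_pos: [524.6, 179.2, 237.4]
ee_rot: [0.621, 0.783, -0.001, -0.001]
force: [0.2, 0.0, -1.4]
finger_gap: 0.155
grasp_force: 61.2
slide [0.0058 0.0059 0.0374] turn [-0.17 -0.02  0.15] pos [524.6 179.2 237.4] t 5.15 gap 0.15450017962701348 F [ 0.2  0.  -1.4] g 61.153414249420166
```

```bash
python3 -m jog '[{"slide":[0.004,0.005,0.02],"turn":[0,0,0.1]},{"slide":[0.0045,0.0055,0.045],"turn":[0,0,0.1]},{"slide":[0.0045,0.0055,0.06],"turn":[0,0,0.1]},{"slide":[0.0045,0.0055,0.067],"turn":[0,0,0.1]},{"slide":[0.0045,0.0055,0.067],"turn":[0,0,0.1]}]'
python3 - <<'E'
from h import *
go(528.9,186.2,170,13)
im,d,W=grab('top','top2')
im2,d2,W2=grab('side','side2')
c=np.zeros((420,800,3),np.uint8)
c[:,:400]=cv2.resize(im[110:245,90:220],(400,420));c[:,400:]=cv2.resize(im2[200:360,140:290],(400,420))
cv2.imwrite('pics/c2.png',c)
go(528.9,186.2,170,13)
V=W2.reshape(-1,3);k=(abs(V[:,0]-528.9)<75)&(abs(V[:,1]-186.2)<85)
f=V[k&(V[:,2]>124)&(V[:,2]<142)];r=cv2.minAreaRect(f[:,:2].astype(np.float32));print(len(f),f.mean(0),r)
E
```

```text
clock: 5.78
tool_pos: [529.6, 182.1, 171.7]
ee_rot: [0.623, 0.782, -0.0, -0.0]
force: [-0.1, 0.7, -1.3]
finger_gap: 0.152
grasp_force: 61.2
slide [0.0042 0.0003 0.0017] turn [-0.06  0.   -0.13] pos [529.6 182.1 171.7] t 5.775 gap 0.1521218561817224 F [-0.1  0.7 -1.3] g 61.17237210273743
slide [ 0.004  -0.0006  0.0032] turn [ 0.09  0.01 -0.11] pos [530.4 182.4 173.2] t 5.875 gap 0.1530971542037654 F [-0.3  0.7 -0.5] g 61.17349147796631
1579 [521.12151333 196.10737893 139.40156527] ((529.2600708007812, 183.44577026367188), (80.56635284423828, 113.58291625976562), 12.975333213806152)
```

View pics/c2.png

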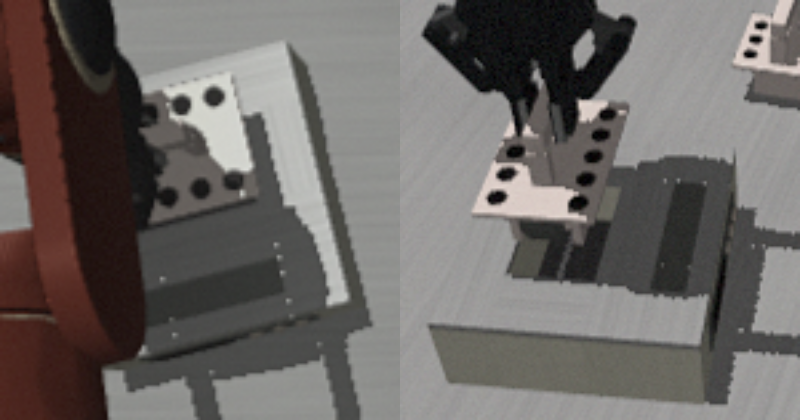

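The insert hangs level over the well (flange at crop (555,165), mouth below it at (570,250)), yaw matching. I measure the mouth in the same side camera for a relative correction.

Run:
```python
from h import *
d=np.load('pics/side0.npy');W=cloud('side',d);c=arm.get_calibration('side')
M=R.from_rotvec(np.ravel(c['rvec'])).as_matrix();C=-M.T@np.ravel(c['tvec'])
P=W[240:330,165:250].reshape(-1,3);Q=C+(P-C)*((70-C[2])/(P[:,2]-C[2]))[:,None]
k=(P[:,2]<63)&(abs(Q[:,0]-529)<48)&(abs(Q[:,1]-186)<60);Q=Q[k]
print(len(Q),cv2.minAreaRect(Q[:,:2].astype(np.float32)))
T=W.reshape(-1,3);T=T[(abs(T[:,2]-70)<5)&(abs(T[:,0]-520)<160)&(abs(T[:,1]-186)<160)]
print(cv2.minAreaRect(T[:,:2].astype(np.float32)),T[:,2].mean())
go(528.9,186.2,170,13)
```

```text
1101 ((526.3541259765625, 188.80235290527344), (59.388702392578125, 86.75926208496094), 12.916510581970215)
((508.2012634277344, 183.01016235351562), (181.14585876464844, 183.15696716308594), 12.712542533874512) 71.0639190242401
slide [ 0.004  -0.0006  0.0032] turn [ 0.09  0.01 -0.11] pos [530.4 182.4 173.2] t 5.875 gap 0.1530971542037654 F [-0.3  0.7 -0.5] g 61.17349147796631
```

```bash
python3 -m jog '[{"slide":[0.002,-0.0005,0],"turn":[0,0,0]},{"slide":[0.004,-0.001,0],"turn":[0,0,0]},{"slide":[0.004,-0.001,0.008],"turn":[0,0,0]},{"slide":[0.004,-0.001,0.016],"turn":[0,0,0]},{"slide":[0.004,-0.001,0.02],"turn":[0,0,0]}]'; python3 -c "
from h import *
go(528.7,186.6,142,13)"
```

```text
clock: 6.5
tool_pos: [527.3, 186.1, 151.0]
ee_rot: [0.623, 0.782, -0.001, -0.001]
force: [-0.1, -0.1, -0.1]
finger_gap: 0.153
grasp_force: 61.2
slide [0.0001 0.0014 0.009 ] turn [-0.1  -0.   -0.09] pos [527.3 186.1 151. ] t 6.5 gap 0.15264549631222715 F [-0.1 -0.1 -0.1] g 61.192803382873535
```

```bash
python3 -m jog '[{"slide":[0,0.001,0.004],"turn":[0,0,0]},{"slide":[0,0.001,0.008],"turn":[0,0,0]},{"slide":[0,0.001,0.012],"turn":[0,0,0]},{"slide":[0,0.001,0.013],"turn":[0,0,0]},{"slide":[0,0.001,0.013],"turn":[0,0,0]}]'; python3 -c "
from h import *
go(528.7,186.6,109,13)"
```

```text
clock: 7.12
tool_pos: [528.9, 186.5, 139.3]
ee_rot: [0.623, 0.782, -0.0, 0.0]
force: [-0.0, 0.5, -0.2]
finger_gap: 0.154
grasp_force: 61.2
slide [ 0.0001 -0.0002  0.0303] turn [ 0.    0.   -0.09] pos [528.9 186.5 139.3] t 7.125 gap 0.15438368998166668 F [-0.   0.5 -0.2] g 61.19460582733154
```

No side contact, and it is centred. I press in steps.

```bash
python3 -m jog '[{"slide":[0,0,0.003],"turn":[0,0,0]},{"slide":[0,0,0.006],"turn":[0,0,0]},{"slide":[0,0,0.009],"turn":[0,0,0]},{"slide":[0,0,0.012],"turn":[0,0,0]},{"slide":[0,0,0.014],"turn":[0,0,0]}]'; python3 -m jog '[{"slide":[0,0,0.003],"turn":[0,0,0]},{"slide":[0,0,0.006],"turn":[0,0,0]},{"slide":[0,0,0.008],"turn":[0,0,0]},{"slide":[0,0,0.010],"turn":[0,0,0]},{"slide":[0,0,0.011],"turn":[0,0,0]}]';python3 -c "
from h import *
go(528.7,186.6,109,13)"
```

```text
clock: 7.75
tool_pos: [530.7, 186.9, 128.1]
ee_rot: [0.623, 0.782, 0.002, 0.001]
force: [-2.0, -0.2, 11.1]
finger_gap: 0.152
grasp_force: 62.9
clock: 8.38
tool_pos: [530.3, 186.8, 115.5]
ee_rot: [0.623, 0.782, 0.001, 0.001]
force: [1.9, 2.3, 4.1]
finger_gap: 0.147
grasp_force: 62.0
slide [ 0.0002 -0.0016  0.0065] turn [ 0.22  0.01 -0.09] pos [530.3 186.8 115.5] t 8.375 gap 0.14716226971523053 F [1.9 2.3 4.1] g 62.046793699264526
```

```bash
python3 -m jog '[{"slide":[0,0,0.002],"turn":[0,0,0]},{"slide":[0,0,0.004],"turn":[0,0,0]},{"slide":[0,0,0.005],"turn":[0,0,0]},{"slide":[0,0,0.006],"turn":[0,0,0]},{"slide":[0,0,0.006],"turn":[0,0,0]}]'; python3 -c "
from h import *
go(528.7,186.6,109,13)"
```

```text
clock: 9.0
tool_pos: [528.3, 186.1, 109.2]
ee_rot: [0.623, 0.782, -0.001, -0.001]
force: [-6.2, -1.3, 11.5]
finger_gap: 0.157
grasp_force: 63.0
slide [0.0004 0.0005 0.0002] turn [-0.15  0.04 -0.08] pos [528.3 186.1 109.2] t 9.0 gap 0.15702208844271148 F [-6.2 -1.3 11.5] g 63.01366925239563
```

```bash
python3 -m jog '[{"slide":[0,0,0.001],"turn":[0,0,0]},{"slide":[0,0,0.002],"turn":[0,0,0]},{"slide":[0,0,0.002],"turn":[0,0,0]},{"slide":[0,0,0.002],"turn":[0,0,0]},{"slide":[0,0,0.002],"turn":[0,0,0]}]'
python3 - <<'E'
from h import *
go(528.7,186.6,109,13)
im2,d2,W2=grab('side','side3')
cv2.imwrite('pics/c3.png',cv2.resize(im2[200:360,140:290],(600,640))[:600])
V=W2.reshape(-1,3);k=(abs(V[:,0]-528.9)<70)&(abs(V[:,1]-186.2)<80)
f=V[k&(V[:,2]>73.5)&(V[:,2]<90)];print(len(f),np.percentile(f[:,2],[10,50,90]),cv2.minAreaRect(f[:,:2].astype(np.float32)))
E
```

```text
clock: 9.62
tool_pos: [528.2, 186.1, 109.2]
ee_rot: [0.623, 0.782, -0.002, -0.001]
force: [-11.9, -2.8, 21.8]
finger_gap: 0.155
grasp_force: 64.4
slide [0.0004 0.0006 0.0002] turn [-0.19  0.05 -0.08] pos [528.2 186.1 109.2] t 9.625 gap 0.15510804853712973 F [-11.9  -2.8  21.8] g 64.43721950054169
1472 [74.93134485 76.37106331 77.87294005] ((524.0418090820312, 191.5718231201172), (124.4889144897461, 132.63320922851562), 2.0271663665771484)
```

View pics/c3.png

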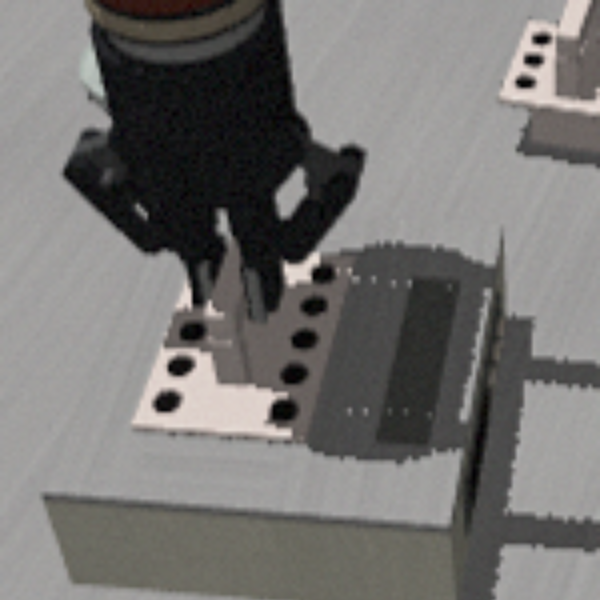

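The flange lies flat on the steel top (crop (230,370)), and the force now rises without travel, so it is home. I relax the press, release and retreat.

```bash
python3 -m jog '[{"slide":[0,0,-0.002],"turn":[0,0,0]},{"slide":[0,0,-0.003],"turn":[0,0,0]},{"slide":[0,0,-0.003],"turn":[0,0,0]},{"slide":[0,0,-0.003],"turn":[0,0,0]},{"slide":[0,0,-0.003],"turn":[0,0,0]}]'; python3 -m jog '[{"slide":[0,0,0],"turn":[0,0,0]},{"slide":[0,0,0],"turn":[0,0,0]},{"slide":[0,0,0],"turn":[0,0,0]},{"slide":[0,0,0],"turn":[0,0,0]},{"slide":[0,0,0],"turn":[0,0,0]}]' 100
python3 -m jog '[{"slide":[0,0,-0.02],"turn":[0,0,0]},{"slide":[0,0,-0.05],"turn":[0,0,0]},{"slide":[0,0,-0.09],"turn":[0,0,0]},{"slide":[0,0,-0.12],"turn":[0,0,0]},{"slide":[0,0,-0.13],"turn":[0,0,0]}]'
python3 - <<'E'
from h import *
im2,d2,W2=grab('side','side4')
cv2.imwrite('pics/c4.png',cv2.resize(im2[200:360,140:290],(560,600)))
V=W2.reshape(-1,3);Q=V-[528.7,186.6,0];a=np.radians(13);x=Q[:,0]*np.cos(a)+Q[:,1]*np.sin(a);y=-Q[:,0]*np.sin(a)+Q[:,1]*np.cos(a)
m=(abs(x)<37)&(abs(y)<52)&(V[:,2]>70)&(V[:,2]<82);A=np.c_[x[m],y[m],np.ones(m.sum())]
print(m.sum(),V[m,2].mean(),'tilt',np.linalg.lstsq(A,V[m,2],rcond=None)[0])
b=V[(abs(x)<15)&(abs(y)<40)&(V[:,2]>108)&(V[:,2]<130)];print('bar',b.max(0),b.mean(0))
s=V[(abs(V[:,0]-454)<60)&(abs(V[:,1]+88)<60)&(V[:,2]>85)];print('short bar',s.mean(0))
go(528.7,186.6,109,13)
E
```

```text
clock: 10.3
tool_pos: [528.3, 186.1, 109.3]
ee_rot: [0.623, 0.782, -0.001, -0.0]
force: [-2.7, -1.3, 7.7]
finger_gap: 0.153
grasp_force: 62.4
clock: 10.92
tool_pos: [528.9, 186.5, 109.2]
ee_rot: [0.623, 0.782, -0.0, -0.0]
force: [0.5, -0.2, -0.2]
finger_gap: 0.996
grasp_force: 0.0
clock: 11.55
tool_pos: [530.3, 186.8, 243.6]
ee_rot: [0.623, 0.782, 0.002, 0.002]
force: [0.2, -0.3, -0.4]
finger_gap: 1.001
grasp_force: 0.0
1313 76.34402544783217 tilt [ 5.30722251e-04 -2.41080641e-04  7.63473081e+01]
bar [539.96515703 216.52066261 126.71148626] [524.80678284 191.3255225  120.93384798]
short bar [450.99198097 -81.11097     92.60729997]
slide [ 1.000e-04 -2.300e-03  1.343e-01] turn [ 0.33  0.01 -0.09] pos [530.2 186.8 243.3] t 11.6 gap 1.0041187317743037 F [-0.1 -0.6 -0.2] g 0.0
```

View pics/c4.png

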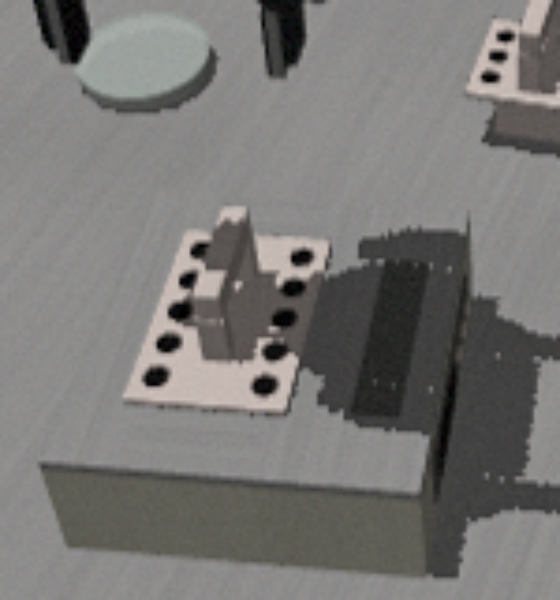

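The insert sits flat, with its flange 5 mm above the steel top and tilt under 0.001 rad. The gripper is clear and the short insert is untouched, so I hand it in.

```bash
python3 -c "
from workcell import arm
print(arm.sign_off())"
```

```text
the job is handed in; nothing more can be done
None
```

The long insert is pressed home in the warmer's well with its flange flat and level on the top; I let go of it, left the short insert where it was, and handed the job in at about 11.6 s (no verdict was returned).

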